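Feed a cast block along the jig fence with a push stick

ROBOT

A 6-joint arm with a two-finger parallel gripper is mounted at the origin on the work surface. World frame = base frame: x ahead of the robot, y to its left, z up, the work surface at z = 0. Lengths are in mm, angles in degrees, forces in N, time in s.
With the tool pointing down it reaches from about 325 to 775 mm from the base axis. Payload 5.5 kg.
Tool frame: the origin (TCP) lies midway between the tips of the shut fingers; the grasp point (between the pads) lies behind it (bot.grasp_offset is the z of the grasp point in the tool frame, in mm); z points along the fingers, y is the direction in which the jaws open and shut (so a half turn about z gives the same grasp; the last joint's range is limited). The gripper opens to 85 mm and grips with 20 to 120 N. Pads are 22 mm wide; open, the fingers measure 114 mm over their backs; the gripper's body (76 mm by 85 mm) begins 54 mm behind the grasp point. The pads swing forward as they close: fully open they stand 13 mm farther back than shut.
Start: joints at [64.532, 5.22, 70.514, -0, 104.267, -3.249], TCP at [226.897, 555.458, 231.275] pointing down, gripper open.
Joint ranges: [-164.24, 164.24], [-49.07, 125.15], [9.68, 141.18], [-86.29, 266.29], [3.28, 154.24], [-151.56, 151.56]. Speed limits (degrees/s): [147.25, 147.25, 172.46, 180, 180, 180].

INTERFACE

Orientations are given as a 3x3 rotation matrix whose columns are the frame's x, y, z axes.
In Python, from rig import status, get_image, bot gives the robot as it stands.
- The arm moves only by the shell command python3 -m jog 'ROWS' [FORCE]. ROWS is JSON, a list of rows, each an object of numbers: "dx", "dy", "dz": the shift along the tool's x, y, z in mm; "yaw": the turn about the tool's z in degrees; "fingers": the finger opening in mm, from 0 to 85.4. A call has 1 to 20 rows; each row shifts and turns the commanded pose from where the row before left it, along the tool's axes as they then stand; what a row does not reach is not made up. A row lasts 1/10 s, in which the tool goes at most 50 mm and 8.59 degrees, less where a joint would pass 70% of its speed; a pose out of reach is approached as far as the arm can. A call with a gripper value outside its range is refused whole. The fingers move at their own pace and stop on an object; FORCE is the grip in N (left out, the last holds). Time passes only in rows, so rows that do not move let the fingers close. It gives the time, the measured TCP pose, the force and the opening at its end, in the units of the state.
- status.observe(): the state, without advancing time (a new reading comes with each control period).
- get_image(name): name is "side" or "top"; returns a dict with "image" (480x640x3 uint8, red, green, blue), "intrinsics" (3x3 intrinsics, pixels), "R" (3x3) and "t" (3): a world point X has camera coordinates R X + t. Camera axes: x right, y down, z forward; pixel columns grow to the right and rows downward; lengths in mm; the calibration is good to about 2 mm. A picture is of the moment at which its call begins. There is no depth.
- bot.job_done(): hands the job in, once; it reports no verdict.
The state is a dict: "time_s": time; "joints": joint angles; "joint_velocities": joint speeds; "effort": joint torques, N m; "ee_pos": TCP position; "ee_rot": TCP orientation; "contact_force": force on the tool from outside, world axes, zero at the start; "ft_torque": the same for the moment, N m; "grip_width": opening from 0.0 (shut) to 1.0 (fully open).
Only numpy, scipy, OpenCV 4.12 (cv2) and the standard library are available. Lean on these libraries where they do the work, as an engineer would, in place of code of your own. Each camera call takes 0.05 s, during which the arm holds its last target.

TASK

Pick up the push stick and, touching the orange cast block only with the stick, first square the block against the fence of the trimming jig while it is still in the loading area, then feed it along, pressed steadily but gently against the fence all the way, until it just rests against the aluminium length stop. The stop is only lightly clamped and already set, so do not shift it. Leave the block flush with the fence and the stop, lay the stick back upright on its cork mat, and leave everything else where it is.

Things in the scene. Friction and masses are not known exactly. Their poses are not given: they have to be found in the camera images.
- jig: Plywood base board of the trimming jig, fixed, 360 (x) x 150 (y) x 18 mm high; origin at the centre of its underside. +x is the feed direction (towards the stop), +y points to the fence, whose inner face is at y = +40 mm: the orange block is flush with the fence when its centre is at y = +15 mm. Its outer long edge is at y = -75 mm.
- jig_line (a point): Middle of the thin blue line across the jig's board, at the board's top (jig x = -5 mm); axes as the jig's. The loading area lies behind it: the block's front end must not pass it (block centre at jig x above -50 mm) before the block is square and flush with the fence.
- fence: Rigid, fixed, pale wooden fence rail on the board, 360 mm long (x), 20 mm thick, 30 mm high above the board; origin at the foot of its inner face, half way along; axes as the jig's. Over 15 N of block on fence is too much; 3 to 6 N is a good pressure.
- stop: Aluminium length stop with black knob, on the fence, set at a different place each time. Origin: foot of the fence's inner face, in the plane of the stop's flat face that meets the block (64 mm wide, 39 mm high); axes as the jig's. Block against it: block centre at x = -45 mm in its frame. Held by friction: it slips along the fence at 9 N and stays shifted; 2 to 4 N above the feeding force is plenty.
- block: Orange cast block, 90 (x) x 50 (y) x 36 mm high, 0.15 to 0.35 kg, loose on the jig's board in the loading area, out from the fence and askew; origin at the centre of its underside, x roughly along the feed. Its rear outer corner fits the stick shoe's inner corner. It slides under 1 to 4 N plus its friction on the fence.
- stick: Wooden push stick with a yellow L-shaped nose shoe, upright on the cork mat, 0.16 kg. Bar: x -60 to +64, y -15 to +15, 20 mm high, its side at y = +15 flat and clean. Red upright handle on it: x -20 to +40, 20 mm thick (y -10 to +10), 20 to 75 mm above the underside. Origin on the underside, on the centre line, 10 mm behind the handle's middle; +x to the nose. Feed with its axes parallel to the jig's.
- stick_end (a point): Middle of the fore end of the stick's bar (stick x = +64, z = 10 mm), where the yellow shoe begins; axes as the stick's. Fully in, the shoe's push face is at stick x = +80, y -5 to +15, and its lip (20 mm high) runs along x +80 to +120, y -15 to -5. But it is clamped hard somewhere along a slanted slot, up to 26 mm further out, shifting a third as far towards -y: not measured, so feel for it.
- mat: Cork mat, fixed on the bench, 240 (x) x 100 (y) x 5 mm; origin at the centre of its underside. The stick starts lying on it, roughly along its x, and must end lying on it (stick origin within 40 mm of the mat's middle, any heading).
- cup: White paper cup, 76 mm wide, 95 mm high; origin at the centre of its underside. A bystander.
- tape: Roll of pale tape, ring of 110 mm outside diameter, 22 mm high; origin at the centre of its underside. A bystander.
- tile: Thin orange sample tile, 50 x 50 x 6 mm; origin at the centre of its underside. A bystander.
- spare: Blue cast block, 85 x 50 x 34 mm; origin at the centre of its underside. A bystander, not to be fed.
- jar: Amber jar with blue cap, 70 mm wide, 80 mm high; origin at the centre of its underside. A bystander.
- brush: Bench brush, about 255 mm long, lying flat; origin under its dark head. A bystander.
There are look-alikes about, which are no part of the job. What is shaped like the stick but purple is not meant. There is more than one size of the block; the job needs the larger.

How it is judged (in metres and radians):
On the way, in this order (a step that is already met when the one before it is completed fails the run):
1. in the loading area, the block is squared flush against the fence, pressed there by the stick (y of block in the frame of jig above 0.0125 m and angle between the x axis of block and the x axis of jig, either way round below 0.04 rad and contact force between block and fence above 1 N and contact force between stick and block above 1 N and x of block in the frame of jig below -0.05 m), for 0.15 s.
2. the block is on its way past the blue line, pressed against the fence by the stick (y of block in the frame of jig above 0.0125 m and angle between the x axis of block and the x axis of jig, either way round below 0.04 rad and contact force between block and fence above 1 N and contact force between stick and block above 1 N and x of block in the frame of jig above -0.03 m and x of block in the frame of stop below -0.055 m), for 0.15 s.
3. the block rests against the stop, flush with the fence (y of block in the frame of jig above 0.0125 m and angle between the x axis of block and the x axis of jig, either way round below 0.04 rad and x of block in the frame of stop above -0.047 m and contact force between stick and block above 0.5 N and contact force between block and stop above 0.5 N), for 0.1 s.
At the end, for the whole second after the job is handed in: The block lies flat on the jig, square to the fence within 0.04 rad, within 2.5 mm of the fence and within 2.5 mm of the stop, the stop less than 2 mm from where it was set; the stick lies upright at rest on the cork mat, its origin within 40 mm of the mat's middle (y of block in the frame of jig above 0.0125 m and angle between the x axis of block and the x axis of jig, either way round below 0.04 rad and x of block in the frame of stop above -0.0475 m and distance of stop from where it was at the start of the episode below 0.002 m and angle between block's own z axis and vertical below 0.05 rad and linear speed of each of block, stick below 0.01 m/s and horizontal distance between stick and mat below 0.04 m and angle between stick's own z axis and vertical below 0.08 rad and height (world z) of stick below 0.01 m); the robot touches nothing.
It fails at once if the length stop is shifted by 2 mm or more (distance of stop from where it was at the start of the episode above 0.002 m).
It fails at once if the block is pressed on the fence with more than 15 N (contact force between block and fence above 15 N).
It fails at once if past the loading area the block comes more than 4 mm off the fence or turns more than 0.07 rad (x of block in the frame of jig above -0.05 m and (y of block in the frame of jig below 0.011 m or angle between the x axis of block and the x axis of jig, either way round above 0.07 rad)).
It fails at once if the block is touched by the gripper or arm instead of the stick (contact force between any of the fingers, the arm and block above 0.3 N).
It fails at once if a bystander is moved by more than 20 mm (distance of any of cup, tape, tile, spare, jar, brush from where it was at the start of the episode above 0.02 m).
It also fails if it takes over 72 s, if anything falls off the work surface, if the arm or the gripper's body presses on something with over 40 N, if the wrist force passes 120 N, or if a joint passes its speed limit or range.

## Working session

There is one attempt and no reset: what is moved stays moved. The work goes in short steps, Python scripts to look and compute and a shell command to move; the robot and the scene stay as the last step left them, time stands still between calls to the robot, and variables do not carry over. Pictures are saved under pics/ and viewed, and the job is handed in when it is done.

```bash
ls; mkdir -p pics; python3 - <<'E'
from rig import status,get_image,bot
import cv2,numpy as np
for n in("side","top"):
    d=get_image(n); cv2.imwrite(f"pics/{n}0.png",d["image"][:,:,::-1]); print(n,d["intrinsics"],d["R"],d["t"])
print(status.observe()); print(bot.grasp_offset)
E
```

```text
pics
side [[560.29237184   0.         318.58198632]
 [  0.         560.29237184 239.75204934]
 [  0.           0.           1.        ]] [[ 0.99327262 -0.11545459  0.00892951]
 [-0.07432247 -0.69473854 -0.71541214]
 [ 0.08880129  0.70993563 -0.69864564]] [-504.92674871   50.72667105 1417.48694312]
top [[452.37062334   0.         319.67381876]
 [  0.         452.37062334 243.07085383]
 [  0.           0.           1.        ]] [[ 0.0287713  -0.99946848  0.01532874]
 [-0.99068425 -0.03055375 -0.13270718]
 [ 0.13310499 -0.01136778 -0.99103675]] [ -77.70712802  508.82525611 1022.88191819]
{'time_s': 0.1, 'joints': array([ 6.45323971e+01,  5.26008738e+00,  7.05735637e+01, -7.12265996e-04,
        1.04266993e+02, -3.24765435e+00]), 'joint_velocities': array([-0.01983024, -0.11310963, -0.21373049, -0.06783178,  0.02854355,
       -0.01026613]), 'effort': array([ 3.02170993e-03, -4.60214245e+01, -4.19220114e+01,  1.47214528e-04,
        1.05467750e-02,  2.82273635e-05]), 'ee_pos': array([226.78810013, 555.22394479, 230.26438905]), 'ee_rot': array([[-9.25737789e-01,  3.78165296e-01, -7.44446877e-04],
       [ 3.78166019e-01,  9.25736426e-01, -1.59105770e-03],
       [ 8.74787861e-05, -1.75442675e-03, -9.99998457e-01]]), 'contact_force': array([ 0.39332489,  0.42471408, -0.53481727]), 'ft_torque': array([ 0.00868788, -0.04446006, -0.03033082]), 'grip_width': 0.9996640978162216}
-18.700000000000003
```

View pics/side0.png

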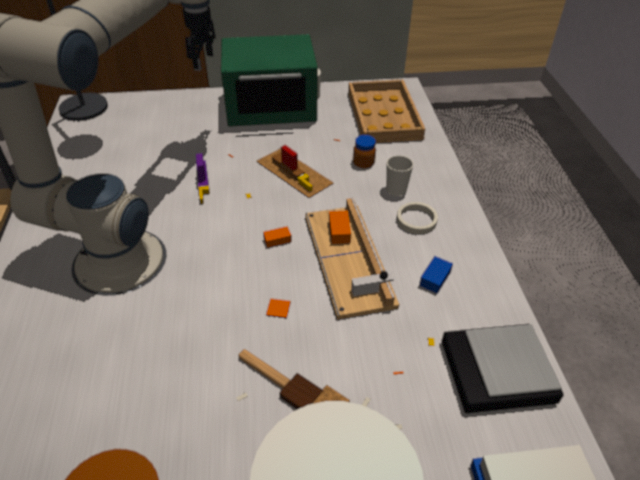

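View pics/top0.png

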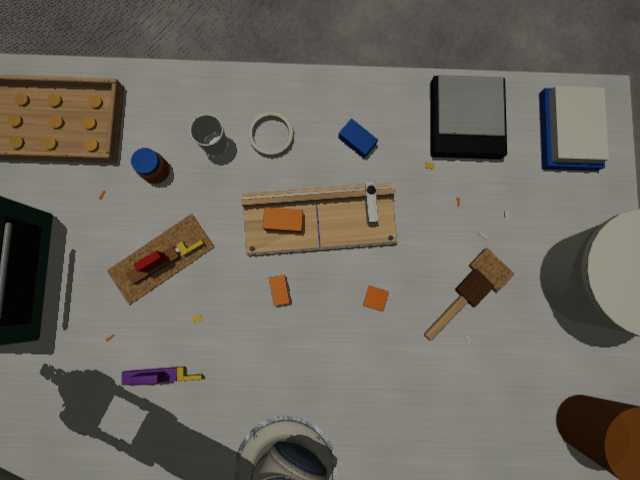

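The arm is out of the way in both pictures. Candidates (top-view pixels): 
- **Stick:** the one with the red handle at (158,260) on cork, or the purple look-alike at (150,377).
- **Block:** the large orange one on the jig at (283,219), the small orange one at (279,290), or the flat tile at (375,298).

By the description I choose (158,260) and (283,219), and I'll check both in crops.

```bash
python3 - <<'E'
import cv2
a=cv2.imread("pics/top0.png")
cv2.imwrite("pics/c1.png",cv2.resize(a[175:265,235:405],None,fx=4.6,fy=4.6,interpolation=cv2.INTER_CUBIC))
cv2.imwrite("pics/c2.png",cv2.resize(a[205:310,100:225],None,fx=5,fy=5,interpolation=cv2.INTER_CUBIC))
b=cv2.imread("pics/side0.png")
cv2.imwrite("pics/c3.png",cv2.resize(b[140:320,250:410],None,fx=3.3,fy=3.3,interpolation=cv2.INTER_CUBIC))
E
```

```text
(no output)
```

View pics/c1.png

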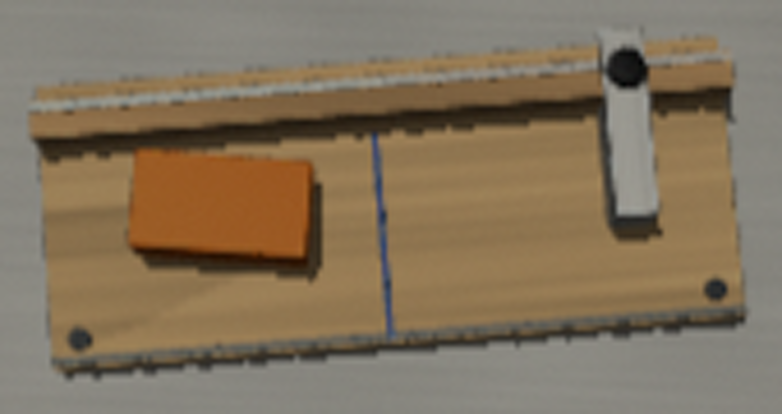

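View pics/c2.png

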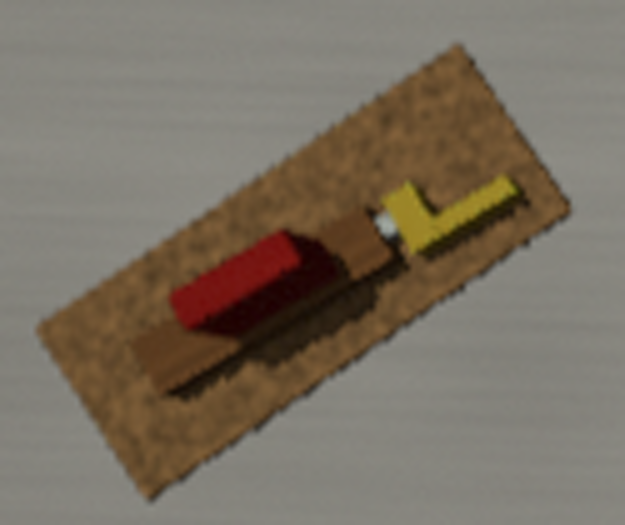

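View pics/c3.png

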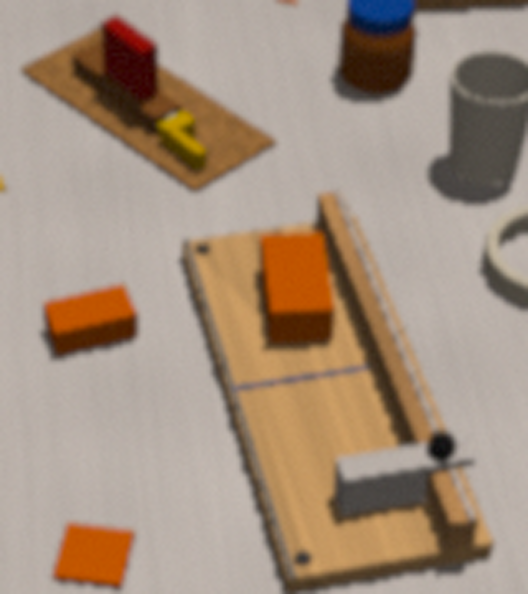

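```bash
cat > h.py <<'E'
import numpy as np,cv2
from rig import status,get_image,bot
def ray(d,u,v,z):
    d0=np.linalg.inv(d["intrinsics"])@[u,v,1]; R=np.array(d["R"]);c=-R.T@d["t"]; w=R.T@d0
    return (c+w*(z-c[2])/w[2])[:2]
def proj(d,X):
    p=np.array(d["intrinsics"])@(np.array(d["R"])@X+d["t"]); return p[:2]/p[2]
def ang(a,b): return np.degrees(np.arctan2(b[1]-a[1],b[0]-a[0]))
def pol(d,mask,z,n=4):
    cs,_=cv2.findContours(mask,cv2.RETR_EXTERNAL,cv2.CHAIN_APPROX_NONE); c=max(cs,key=cv2.contourArea)
    r=cv2.minAreaRect(c); return r,c
E
python3 - <<'E'
from h import *
T=get_image("top");S=get_image("side")
def c1(U,V,z): return ray(T,(U+.5)/4.6-.5+235,(V+.5)/4.6-.5+175,z)
def c2(U,V,z): return ray(T,(U+.5)/5-.5+100,(V+.5)/5-.5+205,z)
def c3(U,V,z): return ray(S,(U+.5)/3.3-.5+250,(V+.5)/3.3-.5+140,z)
L={}
def pr(n,p): L[n]=p; print(n,p.round(1))
pr("board rear outer top T",c1(50,358,18));pr("board front outer top T",c1(742,309,18))
pr("board rear outer S",c3(184,242,18)); pr("front outer S",c3(288,578,18))
print("jig x ang",ang(L["board rear outer top T"],L["board front outer top T"]),ang(L["board rear outer S"],L["front outer S"]))
pr("fence rear innertop T",c1(31,108,48)) ;pr("fence front",c1(733,56,48))
pr("fence rear inner top S",c3(320,196,48));pr("fence front inner top S",c3(442,528,48))
pr("blue outer T",c1(391,337,18));pr("blue inner",c1(374,133,18))
pr("blue outer S",c3(236,387,18));pr("blue inner S",c3(368,367,18))
for n,p in zip("abcd",[(134,149),(312,160),(305,257),(130,247)]): pr("block T"+n,c1(*p,54))
for n,p in zip("abcd",[(262,235),(325,232),(332,312),(268,313)]): pr("block S"+n,c3(*p,54))
for n,p in zip("abcd",[(458,42),(572,212),(150,500),(37,328)]): pr("mat T"+n,c2(*p,5))
for n,p in zip("abcd",[(110,15),(275,143),(195,188),(23,70)]): pr("mat S"+n,c3(*p,5))
for n,p in zip("abcd",[(286,231),(302,262),(188,328),(171,297)]): pr("handle T"+n,c2(*p,80))
for n,p in zip("abcd",[(114,16),(156,52),(150,57),(104,22)]): pr("handle S"+n,c3(*p,80))
for n,p in zip(["push corner","shoe outer corner","lip tip out","lip tip in","shoe in"],[(432,213),(417,253),(523,193),(508,173),(408,180)]): pr("shoe "+n,c2(*p,25))
for n,p in zip(["fore L","fore R","rear L","rear R"],[(365,208),(392,250),(130,348),(160,390)]): pr("bar "+n,c2(*p,25))
# stop
for n,p in zip(["rearinner","reartip","fronttip"],[(602,85),(614,217),(657,212)]): pr("stop T"+n,c1(*p,57))
for n,p in zip(["tip rear top","tip front top","fence"],[(336,460),(344,483),(418,449)]): pr("stop S"+n,c3(*p,57))
E
```

```text
board rear outer top T [485.4 111.8]
board front outer top T [ 521.8 -244.1]
board rear outer S [484.6 107.5]
front outer S [ 521.5 -247.3]
jig x ang -84.16126584422182 -84.0623955076182
fence rear innertop T [609.3 123.3]
fence front [ 648.  -233.2]
fence rear inner top S [598.4 118.7]
fence front inner top S [ 628.5 -239.1]
blue outer T [501.7 -62.9]
blue inner [608.7 -50.9]
blue outer S [507.5 -61.8]
blue inner S [611.1 -51.5]
block Ta [588.5  69.5]
block Tb [585.7 -20.1]
block Tc [536.2 -18.3]
block Td [538.5  69.3]
block Sa [543.6  68.9]
block Sb [594.3  67.1]
block Sc [585.4 -25. ]
block Sd [536.6 -20.9]
mat Ta [578.5 249.3]
mat Tb [497.6 189.5]
mat Tc [355.6 378.6]
mat Td [434.6 438.5]
mat Sa [447.6 456.4]
mat Sb [579.2 245. ]
mat Sc [502.3 190.8]
mat Sd [361.3 376.4]
handle Ta [476.4 298.7]
handle Tb [462.8 290.6]
handle Tc [432.1 338.4]
handle Td [445.5 347. ]
handle Sa [446.1 345.9]
handle Sb [478.5 288. ]
handle Sc [472.7 281.2]
handle Sd [436.6 337.6]
shoe push corner [492.8 250.5]
shoe shoe outer corner [473.7 256.2]
shoe lip tip out [503.5 208.6]
shoe lip tip in [512.8 216.2]
shoe shoe in [508.  262.7]
bar fore L [494.2 281.9]
bar fore R [474.8 267.9]
bar rear L [425.4 385.7]
bar rear R [406.4 370.3]
stop Trearinner [ 628.4 -165.4]
stop Treartip [ 560.8 -172.4]
stop Tfronttip [ 564.1 -194. ]
stop Stip rear top [ 564.1 -177.4]
stop Stip front top [ 566.3 -199.2]
stop Sfence [ 623.6 -173.4]
```

Both crops agree with the choice: the red-handled stick on cork, and the 90 x 50 block on the jig.

| Item | Measured |
|---|---|
| Jig heading | about -84.1° |
| Jig centre | about (578,-60) |
| Block in jig frame | about (-85,-5.5), turned about -8° |
| Stop face | jig x of about 112 |
| Handle middle | about (456,316) |
| Stick heading | about -57° |
| Shoe out by | about 9 mm |

Next I'll move over the handle.

```bash
python3 -m jog '[{"yaw":7},{"yaw":7},{"yaw":7},{"yaw":7},{"yaw":7},{"dx":-32.5,"dy":6.3},{"dx":-32.5,"dy":6.3},{"dx":-32.5,"dy":6.3},{"dx":-32.5,"dy":6.3},{"dx":-32.5,"dy":6.3},{"dx":-32.5,"dy":6.3},{"dx":-32.5,"dy":6.3},{"dx":-32.5,"dy":6.3},{"dx":-32.5,"dy":6.3},{"dx":-32.5,"dy":6.3}]' 40
```

```text
invalid input
```

```bash
python3 -m jog '[{"yaw":7},{"yaw":7},{"yaw":7},{"yaw":7},{"yaw":7}]'; python3 -c "
from rig import status; print(status.observe()['time_s'])"; python3 -m jog --help | head
```

```text
0.2invalid input
invalid input: not JSON, or not a number
```

Perhaps every key is needed in each row, so I'll try full rows.

```bash
python3 -m jog '[{"dx":0,"dy":0,"dz":0,"yaw":7,"fingers":85},{"dx":0,"dy":0,"dz":0,"yaw":7,"fingers":85},{"dx":0,"dy":0,"dz":0,"yaw":7,"fingers":85},{"dx":0,"dy":0,"dz":0,"yaw":7,"fingers":85},{"dx":0,"dy":0,"dz":0,"yaw":7,"fingers":85}]'
```

```text
time_s: 0.7
ee_pos: [226.9, 555.4, 230.9]
ee_rot: [[-0.537, 0.843, -0.0], [0.843, 0.537, -0.001], [-0.0, -0.001, -1.0]]
contact_force: [-0.2, -0.2, -0.5]
grip_width: 0.996
```

```bash
python3 -m jog '[{"dx":-32.5,"dy":6.3,"dz":0,"yaw":0,"fingers":85},{"dx":-32.5,"dy":6.3,"dz":0,"yaw":0,"fingers":85},{"dx":-32.5,"dy":6.3,"dz":0,"yaw":0,"fingers":85},{"dx":-32.5,"dy":6.3,"dz":0,"yaw":0,"fingers":85},{"dx":-32.5,"dy":6.3,"dz":0,"yaw":0,"fingers":85},{"dx":-32.5,"dy":6.3,"dz":0,"yaw":0,"fingers":85},{"dx":-32.5,"dy":6.3,"dz":0,"yaw":0,"fingers":85},{"dx":-32.5,"dy":6.3,"dz":0,"yaw":0,"fingers":85},{"dx":-32.5,"dy":6.3,"dz":0,"yaw":0,"fingers":85},{"dx":-32.5,"dy":6.3,"dz":0,"yaw":0,"fingers":85},{"dx":0,"dy":0,"dz":30,"yaw":0,"fingers":85},{"dx":0,"dy":0,"dz":30,"yaw":0,"fingers":85},{"dx":0,"dy":0,"dz":30,"yaw":0,"fingers":85},{"dx":0,"dy":0,"dz":0,"yaw":0,"fingers":85}]' 50 && python3 - <<'E'
from h import *
for n in("top","side"):
    d=get_image(n); s=status.observe(); p=proj(d,[456,316,60]).astype(int)
    a=d["image"][p[1]-60:p[1]+60,p[0]-80:p[0]+80,::-1]
    cv2.imwrite(f"pics/g_{n}.png",cv2.resize(a,None,fx=4,fy=4,interpolation=cv2.INTER_CUBIC))
E
cd pics; python3 -c "
import cv2,numpy as np
cv2.imwrite('g.png',cv2.resize(np.hstack([cv2.imread('g_top.png'),cv2.imread('g_side.png')]),(800,300)))"
```

```text
time_s: 2.1
ee_pos: [453.7, 314.8, 135.7]
ee_rot: [[-0.541, 0.841, -0.008], [0.841, 0.541, -0.005], [0.0, -0.009, -1.0]]
contact_force: [0.3, -1.4, 0.0]
grip_width: 0.997
```

View pics/g.png

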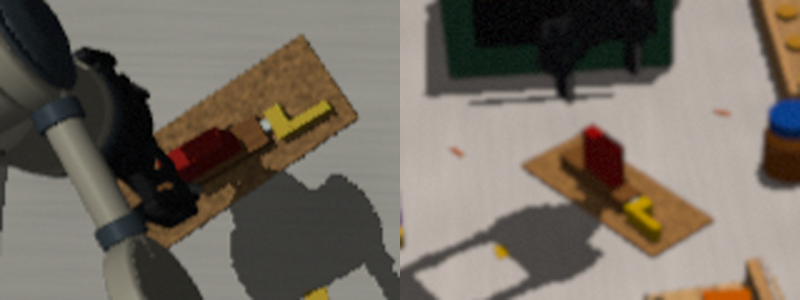

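```bash
python3 - <<'E'
from h import *
s=status.observe();print(s["ee_pos"],s["joints"])
for n in("top","side"):
    d=get_image(n);b=proj(d,[456,316,60]).astype(int)
    print(n,-np.array(d["R"]).T@d["t"]);
    for X in ([456,316,80],s["ee_pos"],s["ee_pos"]+[0,0,19]+42*s["ee_rot"][:,1],s["ee_pos"]+[0,0,19]-42*s["ee_rot"][:,1]): print((proj(d,X)-b+[80,60])*2.5*np.array([1,1])+np.array([0 if n=="top" else 400,0]))
E
```

```text
[455.58597571 316.2072063  141.36070339] [ 3.12483046e+01 -1.67849913e+00  8.66505912e+01 -2.50001234e-05
  9.50959828e+01 -1.53618492e+00]
top [ 370.17021045  -50.49141117 1082.42948512]
[193.14604356 149.26791065]
[166.26012786 142.64879018]
[133.02508529  96.52281629]
[181.82632073 184.44114869]
side [  379.42537612 -1029.37882078  1031.12030234]
[600.87010264 138.01621009]
[598.92904584  93.04450854]
[627.96231389  65.88672281]
[568.15214727  91.7267423 ]
```

```bash
python3 -m jog '[{"dx":0,"dy":0,"dz":24,"yaw":0,"fingers":85},{"dx":0,"dy":0,"dz":24,"yaw":0,"fingers":85},{"dx":0,"dy":0,"dz":24,"yaw":0,"fingers":85},{"dx":0,"dy":0,"dz":14,"yaw":0,"fingers":85},{"dx":0,"dy":0,"dz":8,"yaw":0,"fingers":85},{"dx":0,"dy":0,"dz":0,"yaw":0,"fingers":50},{"dx":0,"dy":0,"dz":0,"yaw":0,"fingers":30},{"dx":0,"dy":0,"dz":0,"yaw":0,"fingers":10},{"dx":0,"dy":0,"dz":0,"yaw":0,"fingers":10},{"dx":0,"dy":0,"dz":0,"yaw":0,"fingers":10},{"dx":0,"dy":0,"dz":0,"yaw":0,"fingers":10}]' 60
```

```text
time_s: 3.4
ee_pos: [456.3, 316.6, 48.3]
ee_rot: [[-0.541, 0.841, 0.001], [0.841, 0.541, 0.001], [0.0, 0.002, -1.0]]
contact_force: [-0.4, -0.4, 3.4]
grip_width: 0.224
```

```bash
python3 - <<'E'
from h import *
ims=[]
for n in("top","side"):
    d=get_image(n); p=proj(d,[456,316,60]).astype(int)
    a=d["image"][p[1]-60:p[1]+60,p[0]-80:p[0]+80,::-1]
    ims.append(cv2.resize(a,None,fx=2.5,fy=2.5,interpolation=cv2.INTER_CUBIC))
cv2.imwrite("pics/g2.png",np.hstack(ims)); s=status.observe(); print(s["time_s"],s["ee_pos"],s["contact_force"],s["ft_torque"])
E
```

```text
3.5 [456.25191723 316.61155532  48.25986249] [-0.42525885 -0.45534544  4.19191133] [-0.06249928  0.07791745 -0.07546505]
```

View pics/g2.png

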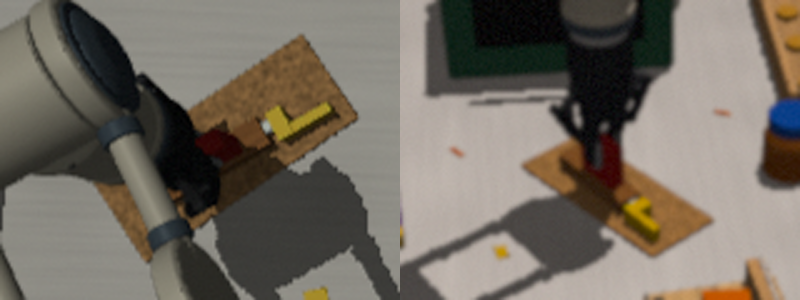

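Gripped: the opening is about 19 mm for a 20 mm handle, and the TCP is 43 mm above the stick's underside. Next I'll lift, turn parallel to the jig and go above the start point for squaring.

```bash
python3 -m jog '[{"dx":0,"dy":0,"dz":-12,"yaw":0,"fingers":10},{"dx":0,"dy":0,"dz":-24,"yaw":0,"fingers":10},{"dx":0,"dy":0,"dz":-24,"yaw":0,"fingers":10},{"dx":0,"dy":0,"dz":0,"yaw":6.8,"fingers":10},{"dx":0,"dy":0,"dz":0,"yaw":6.8,"fingers":10},{"dx":0,"dy":0,"dz":0,"yaw":6.8,"fingers":10},{"dx":0,"dy":0,"dz":0,"yaw":6.5,"fingers":10},{"dx":-18,"dy":2,"dz":0,"yaw":0,"fingers":10},{"dx":-30,"dy":2,"dz":0,"yaw":0,"fingers":10},{"dx":-30,"dy":2,"dz":0,"yaw":0,"fingers":10},{"dx":-30,"dy":2,"dz":0,"yaw":0,"fingers":10},{"dx":-30,"dy":2,"dz":0,"yaw":0,"fingers":10},{"dx":-30,"dy":2,"dz":0,"yaw":0,"fingers":10},{"dx":-30,"dy":2,"dz":0,"yaw":0,"fingers":10},{"dx":-30,"dy":2,"dz":0,"yaw":0,"fingers":10},{"dx":-30,"dy":2,"dz":0,"yaw":0,"fingers":10},{"dx":-30,"dy":2,"dz":0,"yaw":0,"fingers":10},{"dx":-28,"dy":0,"dz":0,"yaw":0,"fingers":10},{"dx":0,"dy":0,"dz":0,"yaw":0,"fingers":10},{"dx":0,"dy":0,"dz":0,"yaw":0,"fingers":10}]' 60
python3 - <<'E'
from h import *
ims=[]
for n in("top","side"):
    d=get_image(n); p=proj(d,[530,-20,60]).astype(int)
    a=d["image"][p[1]-80:p[1]+80,p[0]-107:p[0]+107,::-1]; print(n,p)
    ims.append(cv2.resize(a,(400*2,600))); cv2.imwrite(f"pics/h_{n}.png",ims[-1])
s=status.observe(); print(s["time_s"],s["ee_pos"],s["contact_force"],s["ft_torque"])
J=np.array([[.1028,-.9947],[.9947,.1028]]);print("jig",J@(s["ee_pos"][:2]-[577.9,-60.3]))
E
```

```text
time_s: 5.5
ee_pos: [507.8, 3.8, 107.2]
ee_rot: [[-0.101, 0.995, -0.001], [0.995, 0.101, 0.001], [0.001, -0.001, -1.0]]
contact_force: [-0.0, -0.3, -1.6]
grip_width: 0.228
top [301 232]
side [328 232]
5.6 [507.87369586   4.76421397 107.23245776] [ 0.21653113  0.02449521 -2.11401303] [ 0.06712217  0.03172991 -0.02978574]
jig [-71.9180777  -62.96656353]
```

View pics/h_top.png

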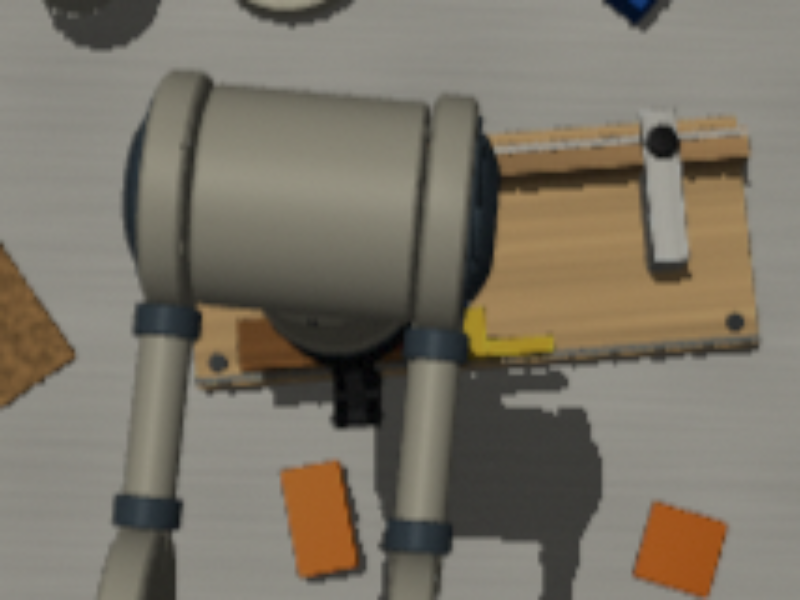

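View pics/h_side.png

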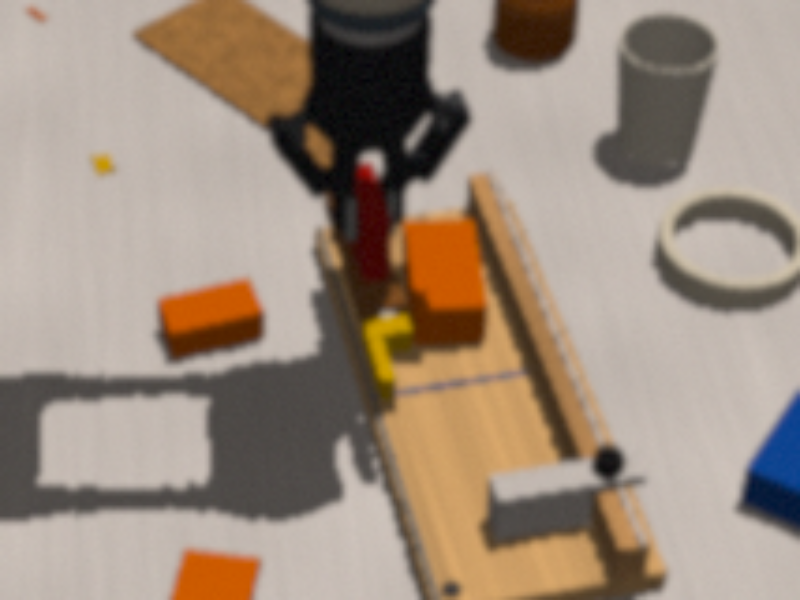

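```bash
python3 -m jog '[{"dx":0,"dy":0,"dz":15,"yaw":0,"fingers":10},{"dx":0,"dy":0,"dz":15,"yaw":0,"fingers":10},{"dx":0,"dy":0,"dz":9,"yaw":0,"fingers":10},{"dx":0,"dy":0,"dz":4.5,"yaw":0,"fingers":10},{"dx":0,"dy":0,"dz":0,"yaw":0,"fingers":10},{"dx":0,"dy":4,"dz":0,"yaw":0,"fingers":10},{"dx":0,"dy":4,"dz":0,"yaw":0,"fingers":10},{"dx":0,"dy":0,"dz":0,"yaw":0,"fingers":10}]'; python3 - <<'E'
from h import *
s=status.observe(); print(s["time_s"],s["ee_pos"],s["contact_force"],s["ft_torque"])
E
```

```text
time_s: 6.4
ee_pos: [516.9, 4.8, 64.4]
ee_rot: [[-0.102, 0.995, 0.001], [0.995, 0.102, -0.0], [-0.0, 0.001, -1.0]]
contact_force: [-0.8, 1.1, -1.9]
grip_width: 0.226
6.4 [516.91960976   4.81260451  64.36837259] [-0.81794183  1.14614959 -1.92292315] [-0.01117041  0.07467748  0.04623147]
```

```bash
python3 -m jog '[{"dx":0,"dy":2,"dz":0,"yaw":0,"fingers":10},{"dx":0,"dy":2,"dz":0,"yaw":0,"fingers":10},{"dx":0,"dy":2,"dz":0,"yaw":0,"fingers":10},{"dx":0,"dy":2,"dz":0,"yaw":0,"fingers":10},{"dx":0,"dy":2,"dz":0,"yaw":0,"fingers":10},{"dx":0,"dy":2,"dz":0,"yaw":0,"fingers":10},{"dx":0,"dy":2,"dz":0,"yaw":0,"fingers":10},{"dx":0,"dy":2,"dz":0,"yaw":0,"fingers":10},{"dx":0,"dy":2,"dz":0,"yaw":0,"fingers":10},{"dx":0,"dy":2,"dz":0,"yaw":0,"fingers":10},{"dx":0,"dy":0,"dz":0,"yaw":0,"fingers":10}]'; python3 - <<'E'
from h import *
d=get_image("side"); p=proj(d,[540,-20,60]).astype(int)
a=d["image"][p[1]-60:p[1]+60,p[0]-80:p[0]+80,::-1]
cv2.imwrite(f"pics/i1.png",cv2.resize(a,None,fx=4,fy=4,interpolation=cv2.INTER_CUBIC))
s=status.observe(); print(s["time_s"],s["ee_pos"],s["contact_force"],s["ft_torque"])
E
```

```text
time_s: 7.5
ee_pos: [536.3, 7.1, 63.7]
ee_rot: [[-0.103, 0.995, 0.0], [0.995, 0.103, 0.0], [0.0, 0.0, -1.0]]
contact_force: [-0.3, -0.1, -1.3]
grip_width: 0.226
7.55 [536.26875119   7.06766212  63.79065802] [-0.98070072 -0.17682154 -1.81595808] [-0.00809799  0.05770643  0.05853344]
```

View pics/i1.png

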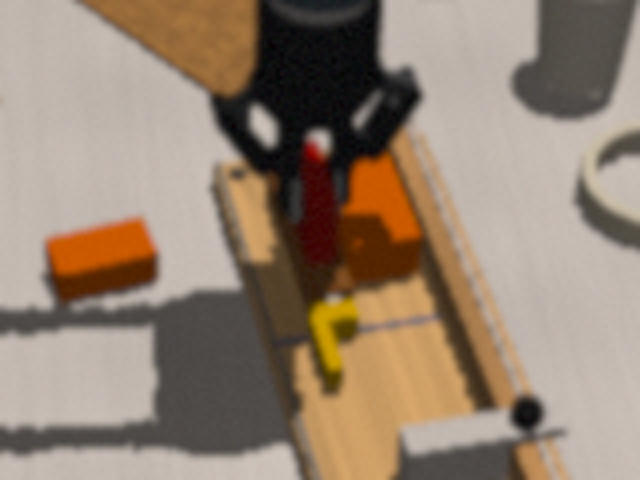

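The bar has turned the block parallel to the fence, with about 9 mm still to close. I'll go on in smaller steps.

```bash
python3 -m jog '[{"dx":0,"dy":1.5,"dz":0,"yaw":0,"fingers":10},{"dx":0,"dy":1.5,"dz":0,"yaw":0,"fingers":10},{"dx":0,"dy":1,"dz":0,"yaw":0,"fingers":10},{"dx":0,"dy":1,"dz":0,"yaw":0,"fingers":10},{"dx":0,"dy":1,"dz":0,"yaw":0,"fingers":10},{"dx":0,"dy":0,"dz":0,"yaw":0,"fingers":10}]'; for i in 1 ; do python3 -m jog '[{"dx":0,"dy":0.7,"dz":0,"yaw":0,"fingers":10},{"dx":0,"dy":0,"dz":0,"yaw":0,"fingers":10}]'; done
```

```text
time_s: 8.15
ee_pos: [541.9, 7.5, 63.8]
ee_rot: [[-0.103, 0.995, -0.0], [0.995, 0.103, -0.0], [0.0, -0.0, -1.0]]
contact_force: [-2.0, 0.1, 0.4]
grip_width: 0.227
time_s: 8.35
ee_pos: [542.1, 7.5, 63.9]
ee_rot: [[-0.102, 0.995, -0.001], [0.995, 0.102, -0.0], [-0.0, -0.001, -1.0]]
contact_force: [-5.7, -0.6, 1.1]
grip_width: 0.229
```

```bash
python3 -m jog '[{"dx":0,"dy":0.7,"dz":0,"yaw":0,"fingers":10},{"dx":0,"dy":0,"dz":0,"yaw":0,"fingers":10}]'
```

```text
time_s: 8.55
ee_pos: [542.2, 7.5, 63.9]
ee_rot: [[-0.103, 0.995, -0.003], [0.995, 0.103, -0.0], [-0.0, -0.003, -1.0]]
contact_force: [-7.2, -0.8, 3.2]
grip_width: 0.221
```

```bash
python3 -m jog '[{"dx":0,"dy":0.7,"dz":0,"yaw":0,"fingers":10},{"dx":0,"dy":0,"dz":0,"yaw":0,"fingers":10}]'
```

```text
time_s: 8.75
ee_pos: [542.3, 7.5, 63.9]
ee_rot: [[-0.103, 0.995, -0.004], [0.995, 0.103, -0.001], [-0.0, -0.004, -1.0]]
contact_force: [-10.1, -1.1, 3.8]
grip_width: 0.229
```

```bash
python3 - <<'E'
from h import *
d=get_image("side"); p=proj(d,[560,-20,60]).astype(int)
a=d["image"][p[1]-45:p[1]+45,p[0]-60:p[0]+60,::-1]
cv2.imwrite(f"pics/i2.png",cv2.resize(a,None,fx=6,fy=6,interpolation=cv2.INTER_CUBIC))
s=status.observe(); print(s["time_s"],s["ee_pos"],s["contact_force"],s["ft_torque"])
E
```

```text
8.8 [542.35701678   7.46686745  63.91334254] [-10.46339763  -1.33960519   5.35886122] [-0.13915546  2.00933583  0.18890823]
```

View pics/i2.png

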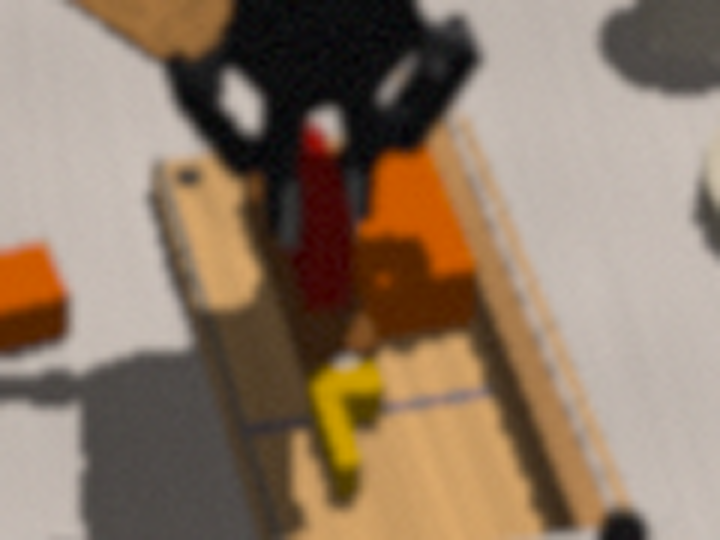

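The block is seated on the fence: the force rose steeply from 2 to 10 N over 2 mm of command. Now I'll back off, retreat behind the block at board level and look.

```bash
python3 -m jog '[{"dx":0,"dy":-1,"dz":0,"yaw":0,"fingers":10},{"dx":0,"dy":-2,"dz":0,"yaw":0,"fingers":10},{"dx":0,"dy":-4,"dz":0,"yaw":0,"fingers":10},{"dx":0,"dy":-4,"dz":0,"yaw":0,"fingers":10},{"dx":10,"dy":0,"dz":0,"yaw":0,"fingers":10},{"dx":20,"dy":0,"dz":0,"yaw":0,"fingers":10},{"dx":20,"dy":0,"dz":0,"yaw":0,"fingers":10},{"dx":20,"dy":0,"dz":0,"yaw":0,"fingers":10},{"dx":20,"dy":0,"dz":0,"yaw":0,"fingers":10},{"dx":20,"dy":0,"dz":0,"yaw":0,"fingers":10},{"dx":20,"dy":0,"dz":0,"yaw":0,"fingers":10},{"dx":15,"dy":0,"dz":0,"yaw":0,"fingers":10},{"dx":10,"dy":0,"dz":0,"yaw":0,"fingers":10},{"dx":0,"dy":0,"dz":0,"yaw":0,"fingers":10},{"dx":0,"dy":0,"dz":0,"yaw":0,"fingers":10}]'; python3 - <<'E'
from h import *
for n,c in (("side",[560,30,40]),("top",[560,30,40])):
    d=get_image(n); p=proj(d,c).astype(int)
    a=d["image"][p[1]-50:p[1]+50,p[0]-66:p[0]+66,::-1]; print(n,p-[66,50])
    cv2.imwrite(f"pics/j_{n}.png",cv2.resize(a,None,fx=6,fy=6,interpolation=cv2.INTER_CUBIC))
s=status.observe(); print(s["time_s"],s["ee_pos"],s["contact_force"],s["ft_torque"])
J=np.array([[.1028,-.9947],[.9947,.1028]]);print("jig",J@(s["ee_pos"][:2]-[577.9,-60.3]))
E
```

```text
time_s: 10.3
ee_pos: [517.2, 160.6, 63.7]
ee_rot: [[-0.103, 0.995, -0.0], [0.995, 0.103, -0.001], [-0.001, -0.0, -1.0]]
contact_force: [0.4, -0.7, -1.7]
grip_width: 0.221
side [271 174]
top [214 170]
10.4 [517.33503081 160.1285438   63.74109466] [ 0.56896005 -1.01271931 -1.79751041] [-0.00772257  0.03171858 -0.04153994]
jig [-225.48635135  -37.58392055]
```

View pics/j_side.png

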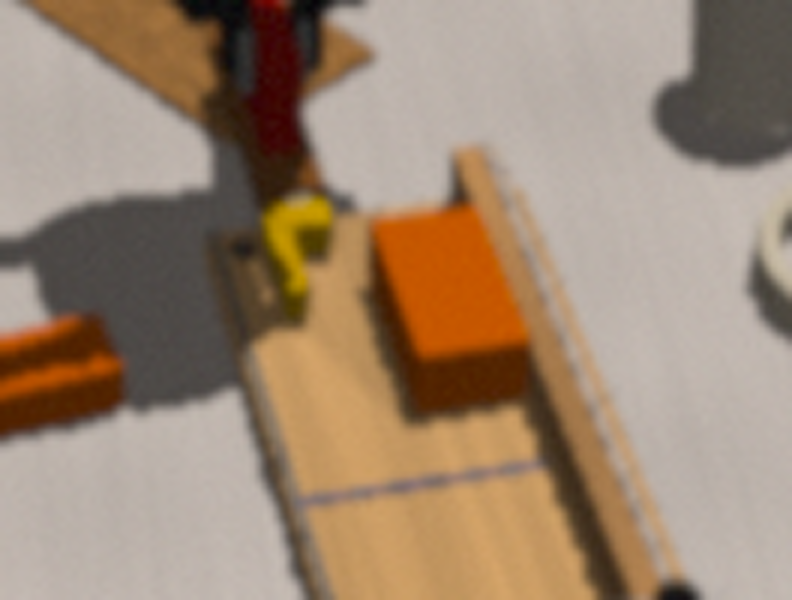

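View pics/j_top.png

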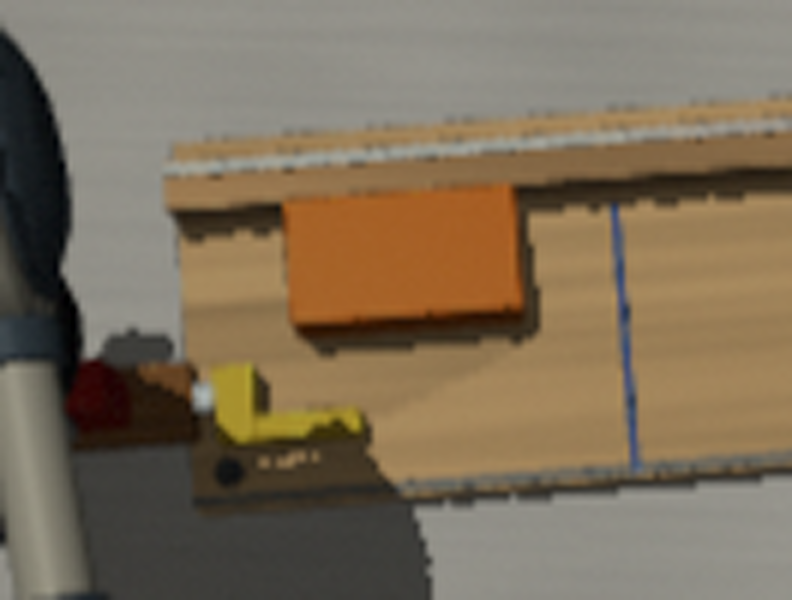

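Both views show the block flush against the fence, in the top crop from (283,203) to (513,186), parallel to the rail. Next I'll compute the gap from the shoe to the block's corner.

```bash
python3 - <<'E'
from h import *
J=np.array([[.1028,-.9947],[.9947,.1028]])
T=get_image("top");S=get_image("side")
def t(U,V,z): return (J@(ray(T,(U+.5)/6-.5+214,(V+.5)/6-.5+170,z)-[577.9,-60.3])).round(1)
def s(U,V,z): return (J@(ray(S,(U+.5)/6-.5+271,(V+.5)/6-.5+174,z)-[577.9,-60.3])).round(1)
for n,p in dict(ri=(283,203),fi=(515,186),fo=(522,309),ro=(296,325)).items(): print("T block",n,t(*p,54))
for n,p in dict(ro=(373,222),ri=(477,207),fi=(528,340),fo=(420,358)).items(): print("S block",n,s(*p,54))
for n,p in dict(push=(262,409),pushin=(258,365),tip_in=(358,405),tip_out=(365,432),outer=(236,444)).items(): print("T shoe",n,t(*p,40))
for n,p in dict(push=(301,237),pushin=(332,217),tip_in=(305,290),tip_out=(285,295),heel=(262,217)).items(): print("S shoe",n,s(*p,40))
E
```

```text
T block ri [-134.5   32.8]
T block fi [-44.7  33.2]
T block fo [-45.3 -15.2]
T block ro [-132.2  -15.3]
S block ro [-131.1  -11. ]
S block ri [-131.3   36.3]
S block fi [-43.9  35.6]
S block fo [-42.7 -11.9]
T shoe push [-148.6  -44.7]
T shoe pushin [-149.2  -27.3]
T shoe tip_in [-111.5  -45.8]
T shoe tip_out [-109.4  -56.5]
T shoe outer [-159.4  -57.6]
S shoe push [-143.3  -40.5]
S shoe pushin [-153.5  -24. ]
S shoe tip_in [-109.   -46.4]
S shoe tip_out [-107.7  -55.7]
S shoe heel [-160.   -54.6]
```

```bash
cat > f.py <<'E'
from h import *
s=status.observe(); J=np.array([[.1028,-.9947],[.9947,.1028]])
print("t",s["time_s"],"jig",(J@(s["ee_pos"][:2]-[577.9,-60.3])).round(2),"z",s["ee_pos"][2].round(2),"push x,y",(-J@s["contact_force"][:2]).round(2),"fz",s["contact_force"][2].round(1),"mz",s["ft_torque"].round(2))
E
python3 -m jog '[{"dx":0,"dy":5,"dz":0,"yaw":0,"fingers":10},{"dx":0,"dy":8,"dz":0,"yaw":0,"fingers":10},{"dx":0,"dy":8,"dz":0,"yaw":0,"fingers":10},{"dx":0,"dy":5,"dz":0,"yaw":0,"fingers":10},{"dx":0,"dy":1,"dz":0,"yaw":0,"fingers":10},{"dx":0,"dy":0,"dz":0,"yaw":0,"fingers":10},{"dx":0,"dy":0,"dz":0,"yaw":0,"fingers":10}]' >/dev/null; python3 f.py; python3 -m jog '[{"dx":-5,"dy":0,"dz":0,"yaw":0,"fingers":10},{"dx":-5,"dy":0,"dz":0,"yaw":0,"fingers":10},{"dx":-2,"dy":0,"dz":0,"yaw":0,"fingers":10},{"dx":0,"dy":0,"dz":0,"yaw":0,"fingers":10}]'>/dev/null; python3 f.py
```

```text
t 11.2 jig [-226.18  -10.83] z 63.59 push x,y [-0.71 -0.79] fz -2.5 mz [ 0.01 -0.02  0.01]
t 11.6 jig [-213.64  -10.69] z 63.85 push x,y [-0.4   0.21] fz -2.0 mz [ 0.04  0.03 -0.07]
```

```bash
python3 -m jog '[{"dx":-1,"dy":0,"dz":0,"yaw":0,"fingers":10},{"dx":0,"dy":0,"dz":0,"yaw":0,"fingers":10}]'>/dev/null; python3 f.py;python3 -m jog '[{"dx":-1,"dy":0,"dz":0,"yaw":0,"fingers":10},{"dx":0,"dy":0,"dz":0,"yaw":0,"fingers":10}]'>/dev/null; python3 f.py
```

```text
t 11.8 jig [-213.11  -10.68] z 63.81 push x,y [0.01 1.33] fz -1.6 mz [ 0.08 -0.03 -0.01]
t 12.0 jig [-212.11  -10.66] z 63.76 push x,y [-0.01 -0.14] fz -1.7 mz [ 0.03 -0.    0.  ]
```

```bash
python3 -m jog '[{"dx":-0.7,"dy":0,"dz":0,"yaw":0,"fingers":10},{"dx":0,"dy":0,"dz":0,"yaw":0,"fingers":10}]'>/dev/null; python3 f.py
```

```text
t 12.2 jig [-211.4   -10.66] z 63.74 push x,y [ 0.85 -0.48] fz -1.3 mz [0.03 0.05 0.01]
```

```bash
python3 -m jog '[{"dx":-0.7,"dy":0,"dz":0,"yaw":0,"fingers":10},{"dx":0,"dy":0,"dz":0,"yaw":0,"fingers":10}]'>/dev/null; python3 f.py
```

```text
t 12.4 jig [-210.73  -10.67] z 63.79 push x,y [-0.06 -0.17] fz -2.5 mz [ 0.03 -0.01  0.01]
```

```bash
python3 -m jog '[{"dx":0,"dy":1.5,"dz":0,"yaw":0,"fingers":10},{"dx":0,"dy":1.5,"dz":0,"yaw":0,"fingers":10},{"dx":0,"dy":0,"dz":0,"yaw":0,"fingers":10}]'>/dev/null; python3 f.py;python3 -m jog '[{"dx":0,"dy":0.7,"dz":0,"yaw":0,"fingers":10},{"dx":0,"dy":0,"dz":0,"yaw":0,"fingers":10}]'>/dev/null; python3 f.py;
```

```text
t 12.7 jig [-210.76   -7.47] z 63.76 push x,y [-0.43 -0.25] fz -2.1 mz [ 0.05 -0.01  0.  ]
t 12.9 jig [-210.74   -6.92] z 63.75 push x,y [-0.5   0.12] fz -2.2 mz [ 0.04  0.01 -0.02]
```

```bash
python3 -m jog '[{"dx":0,"dy":0.7,"dz":0,"yaw":0,"fingers":10},{"dx":0,"dy":0,"dz":0,"yaw":0,"fingers":10}]'>/dev/null; python3 f.py
```

```text
t 13.1 jig [-210.76   -6.4 ] z 63.73 push x,y [-0.84  0.29] fz -0.5 mz [-0.06  0.18 -0.02]
```

```bash
python3 -m jog '[{"dx":0,"dy":0.7,"dz":0,"yaw":0,"fingers":10},{"dx":0,"dy":0,"dz":0,"yaw":0,"fingers":10}]'>/dev/null; python3 f.py
```

```text
t 13.3 jig [-210.74   -6.09] z 63.64 push x,y [0.06 3.04] fz 0.3 mz [-0.1   0.63 -0.27]
```

```bash
python3 -m jog '[{"dx":0,"dy":0.7,"dz":0,"yaw":0,"fingers":10},{"dx":0,"dy":0,"dz":0,"yaw":0,"fingers":10}]'>/dev/null; python3 f.py
```

```text
t 13.5 jig [-210.76   -5.75] z 63.56 push x,y [0.18 5.36] fz 1.8 mz [-0.26  1.13 -0.44]
```

The lip made contact at y≈-6.4, as predicted, and now presses with about 5 N. Now I'll feed gently.

```bash
python3 -m jog '[{"dx":-1,"dy":0,"dz":0,"yaw":0,"fingers":10},{"dx":-1,"dy":0,"dz":0,"yaw":0,"fingers":10}]'>/dev/null; python3 f.py;  python3 -m jog '[{"dx":-1,"dy":0,"dz":0,"yaw":0,"fingers":10},{"dx":-1,"dy":0,"dz":0,"yaw":0,"fingers":10}]'>/dev/null; python3 f.py; python3 -m jog '[{"dx":-1,"dy":0,"dz":0,"yaw":0,"fingers":10},{"dx":-1,"dy":0,"dz":0,"yaw":0,"fingers":10}]'>/dev/null; python3 f.py
```

```text
t 13.7 jig [-209.58   -5.81] z 63.44 push x,y [3.55 4.49] fz -0.6 mz [ 0.5   1.1  -0.44]
t 13.9 jig [-208.55   -5.87] z 63.44 push x,y [5.62 5.66] fz -0.6 mz [ 1.11  1.21 -0.4 ]
t 14.1 jig [-206.74   -5.86] z 63.48 push x,y [6.36 5.35] fz -0.2 mz [ 1.06  1.25 -0.42]
```

```bash
python3 -m jog '[{"dx":-2,"dy":0,"dz":0,"yaw":0,"fingers":10},{"dx":-2,"dy":0,"dz":0,"yaw":0,"fingers":10},{"dx":-2,"dy":0,"dz":0,"yaw":0,"fingers":10},{"dx":-2,"dy":0,"dz":0,"yaw":0,"fingers":10},{"dx":-2,"dy":0,"dz":0,"yaw":0,"fingers":10}]'>/dev/null; python3 f.py;  python3 -m jog '[{"dx":-2,"dy":0,"dz":0,"yaw":0,"fingers":10},{"dx":-2,"dy":0,"dz":0,"yaw":0,"fingers":10},{"dx":-2,"dy":0,"dz":0,"yaw":0,"fingers":10},{"dx":-2,"dy":0,"dz":0,"yaw":0,"fingers":10}]'>/dev/null; python3 f.py; python3 - <<'E'
from h import *
d=get_image("side"); p=proj(d,[560,-20,40]).astype(int)
a=d["image"][p[1]-60:p[1]+40,p[0]-66:p[0]+66,::-1]
cv2.imwrite(f"pics/k1.png",cv2.resize(a,None,fx=6,fy=6,interpolation=cv2.INTER_CUBIC))
E
python3 f.py
```

```text
t 14.6 jig [-196.7    -5.83] z 63.46 push x,y [5.57 4.9 ] fz -0.6 mz [ 1.01  1.15 -0.3 ]
t 15.0 jig [-188.63   -5.81] z 63.46 push x,y [5.37 4.19] fz 0.2 mz [ 1.06  1.2  -0.4 ]
t 15.05 jig [-188.29   -5.79] z 63.43 push x,y [4.88 4.77] fz -0.7 mz [ 1.01  1.16 -0.33]
```

View pics/k1.png

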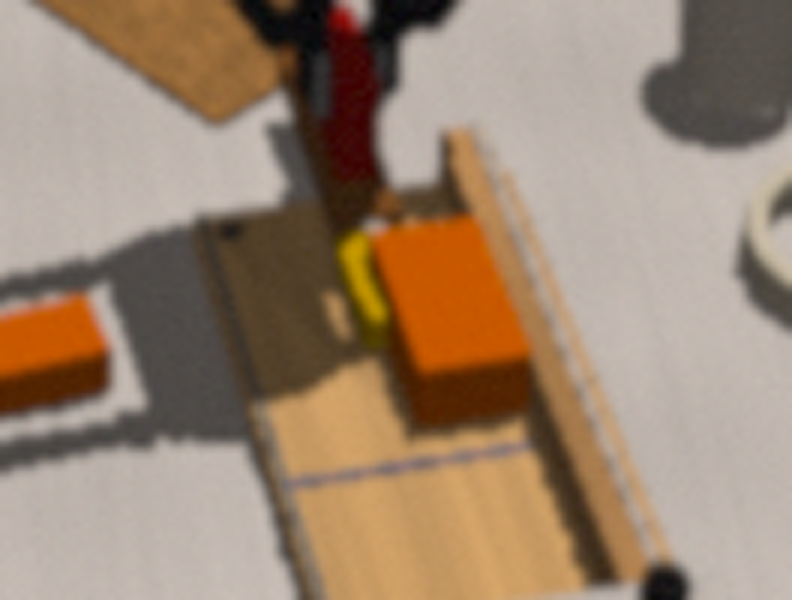

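The corner is seated, with the yellow shoe wrapped round the rear outer corner at about (370,280). The block is flush and still short of the blue line. I'll carry on.

```bash
python3 -m jog '[{"dx":-2,"dy":0,"dz":0,"yaw":0,"fingers":10},{"dx":-2,"dy":0,"dz":0,"yaw":0,"fingers":10},{"dx":-2,"dy":0,"dz":0,"yaw":0,"fingers":10},{"dx":-2,"dy":0,"dz":0,"yaw":0,"fingers":10},{"dx":-2,"dy":0,"dz":0,"yaw":0,"fingers":10},{"dx":-2,"dy":0,"dz":0,"yaw":0,"fingers":10}]'>/dev/null; python3 f.py
```

```text
t 15.65 jig [-176.59   -5.76] z 63.46 push x,y [5.63 4.65] fz -0.4 mz [ 0.94  1.16 -0.39]
```

```bash
python3 -m jog '[{"dx":-2,"dy":0,"dz":0,"yaw":0,"fingers":10},{"dx":-2,"dy":0,"dz":0,"yaw":0,"fingers":10},{"dx":-2,"dy":0,"dz":0,"yaw":0,"fingers":10},{"dx":-2,"dy":0,"dz":0,"yaw":0,"fingers":10},{"dx":-2,"dy":0,"dz":0,"yaw":0,"fingers":10},{"dx":-2,"dy":0,"dz":0,"yaw":0,"fingers":10}]'>/dev/null; python3 f.py
```

```text
t 16.25 jig [-164.5    -5.73] z 63.42 push x,y [6.47 4.64] fz -0.5 mz [ 1.02  1.06 -0.36]
```

```bash
python3 -m jog '[{"dx":-2,"dy":0,"dz":0,"yaw":0,"fingers":10},{"dx":-2,"dy":0,"dz":0,"yaw":0,"fingers":10},{"dx":-2,"dy":0,"dz":0,"yaw":0,"fingers":10},{"dx":-2,"dy":0,"dz":0,"yaw":0,"fingers":10},{"dx":-2,"dy":0,"dz":0,"yaw":0,"fingers":10},{"dx":-2,"dy":0,"dz":0,"yaw":0,"fingers":10},{"dx":-2,"dy":0,"dz":0,"yaw":0,"fingers":10},{"dx":-2,"dy":0,"dz":0,"yaw":0,"fingers":10}]'>/dev/null; python3 f.py
```

```text
t 17.05 jig [-148.4    -5.66] z 63.41 push x,y [5.6  4.51] fz -0.3 mz [ 1.01  1.03 -0.33]
```

```bash
python3 -m jog '[{"dx":-2,"dy":0,"dz":0,"yaw":0,"fingers":10},{"dx":-2,"dy":0,"dz":0,"yaw":0,"fingers":10},{"dx":-2,"dy":0,"dz":0,"yaw":0,"fingers":10},{"dx":-2,"dy":0,"dz":0,"yaw":0,"fingers":10},{"dx":-2,"dy":0,"dz":0,"yaw":0,"fingers":10},{"dx":-2,"dy":0,"dz":0,"yaw":0,"fingers":10},{"dx":-2,"dy":0,"dz":0,"yaw":0,"fingers":10},{"dx":-2,"dy":0,"dz":0,"yaw":0,"fingers":10}]'>/dev/null; python3 f.py
```

```text
t 17.85 jig [-132.31   -5.6 ] z 63.41 push x,y [5.45 4.18] fz 0.3 mz [ 0.98  0.92 -0.29]
```

```bash
python3 -m jog '[{"dx":-2,"dy":0,"dz":0,"yaw":0,"fingers":10},{"dx":-2,"dy":0,"dz":0,"yaw":0,"fingers":10},{"dx":-2,"dy":0,"dz":0,"yaw":0,"fingers":10},{"dx":-2,"dy":0,"dz":0,"yaw":0,"fingers":10},{"dx":-2,"dy":0,"dz":0,"yaw":0,"fingers":10},{"dx":-2,"dy":0,"dz":0,"yaw":0,"fingers":10},{"dx":-2,"dy":0,"dz":0,"yaw":0,"fingers":10},{"dx":-2,"dy":0,"dz":0,"yaw":0,"fingers":10}]'>/dev/null; python3 f.py
```

```text
t 18.65 jig [-116.21   -5.55] z 63.37 push x,y [5.25 3.61] fz -0.5 mz [ 0.96  0.89 -0.3 ]
```

```bash
python3 -m jog '[{"dx":-2,"dy":0,"dz":0,"yaw":0,"fingers":10},{"dx":-2,"dy":0,"dz":0,"yaw":0,"fingers":10},{"dx":-2,"dy":0,"dz":0,"yaw":0,"fingers":10},{"dx":-2,"dy":0,"dz":0,"yaw":0,"fingers":10},{"dx":-2,"dy":0,"dz":0,"yaw":0,"fingers":10},{"dx":-2,"dy":0,"dz":0,"yaw":0,"fingers":10},{"dx":-2,"dy":0,"dz":0,"yaw":0,"fingers":10},{"dx":-2,"dy":0,"dz":0,"yaw":0,"fingers":10}]'>/dev/null; python3 f.py
```

```text
t 19.45 jig [-100.11   -5.47] z 63.39 push x,y [5.68 3.63] fz -0.6 mz [ 0.92  0.87 -0.25]
```

```bash
python3 -m jog '[{"dx":-2,"dy":0.1,"dz":0,"yaw":0,"fingers":10},{"dx":-2,"dy":0.1,"dz":0,"yaw":0,"fingers":10},{"dx":-2,"dy":0.1,"dz":0,"yaw":0,"fingers":10},{"dx":-2,"dy":0.1,"dz":0,"yaw":0,"fingers":10},{"dx":-2,"dy":0,"dz":0,"yaw":0,"fingers":10},{"dx":-2,"dy":0,"dz":0,"yaw":0,"fingers":10},{"dx":-2,"dy":0,"dz":0,"yaw":0,"fingers":10},{"dx":-2,"dy":0,"dz":0,"yaw":0,"fingers":10}]'>/dev/null; python3 f.py; python3 - <<'E'
from h import *
d=get_image("side"); p=proj(d,[580,-110,40]).astype(int)
a=d["image"][p[1]-50:p[1]+50,p[0]-66:p[0]+66,::-1]; print(p-[66,50])
cv2.imwrite(f"pics/k2.png",cv2.resize(a,None,fx=6,fy=6,interpolation=cv2.INTER_CUBIC))
E
```

```text
t 20.25 jig [-84.49  -5.31] z 63.42 push x,y [7.31 3.88] fz 1.3 mz [ 1.09  1.08 -0.3 ]
[287 212]
```

View pics/k2.png

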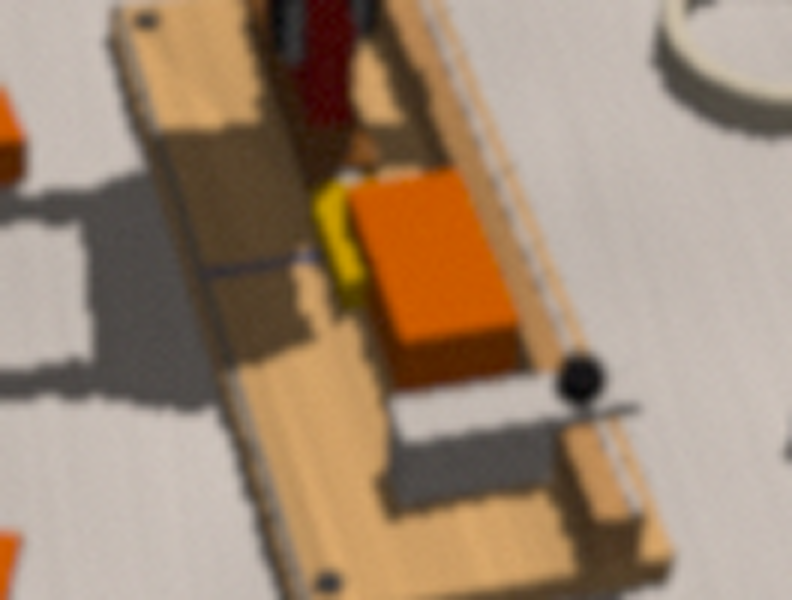

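```bash
python3 f.py; python3 - <<'E'
from h import *
J=np.array([[.1028,-.9947],[.9947,.1028]])
S=get_image("side")
def s(U,V,z): return (J@(ray(S,(U+.5)/6-.5+287,(V+.5)/6-.5+212,z)-[577.9,-60.3])).round(1)
print(s(405,343,54),s(515,318,54),s(391,399,57),s(530,376,57), s(350,190,54))
E
python3 f.py
```

```text
t 20.3 jig [-84.14  -5.31] z 63.38 push x,y [4.58 5.2 ] fz 1.0 mz [ 0.93  1.08 -0.39]
[ 82.3 -10.4] [78.4 36. ] [112.3 -24.3] [112.1  31.9] [ -5.6 -10.2]
t 20.35 jig [-84.16  -5.31] z 63.35 push x,y [5.18 5.72] fz -0.3 mz [ 0.88  1.   -0.31]
```

```bash
python3 -m jog '[{"dx":-2,"dy":0,"dz":0,"yaw":0,"fingers":10},{"dx":-2,"dy":0,"dz":0,"yaw":0,"fingers":10},{"dx":-2,"dy":0,"dz":0,"yaw":0,"fingers":10},{"dx":-2,"dy":0,"dz":0,"yaw":0,"fingers":10},{"dx":-2,"dy":0,"dz":0,"yaw":0,"fingers":10},{"dx":-2,"dy":0,"dz":0,"yaw":0,"fingers":10},{"dx":-2,"dy":0,"dz":0,"yaw":0,"fingers":10},{"dx":-2,"dy":0,"dz":0,"yaw":0,"fingers":10},{"dx":-2,"dy":0,"dz":0,"yaw":0,"fingers":10},{"dx":-1,"dy":0,"dz":0,"yaw":0,"fingers":10}]'>/dev/null; python3 f.py; python3 - <<'E'
from h import *
d=get_image("side"); p=proj(d,[580,-110,40]).astype(int)
a=d["image"][p[1]-50:p[1]+50,p[0]-66:p[0]+66,::-1]; print(p-[66,50])
cv2.imwrite(f"pics/k3.png",cv2.resize(a,None,fx=6,fy=6,interpolation=cv2.INTER_CUBIC))
E
```

```text
t 21.35 jig [-65.23  -5.23] z 63.39 push x,y [6.13 4.49] fz 0.1 mz [ 1.    1.02 -0.26]
[287 212]
```

View pics/k3.png

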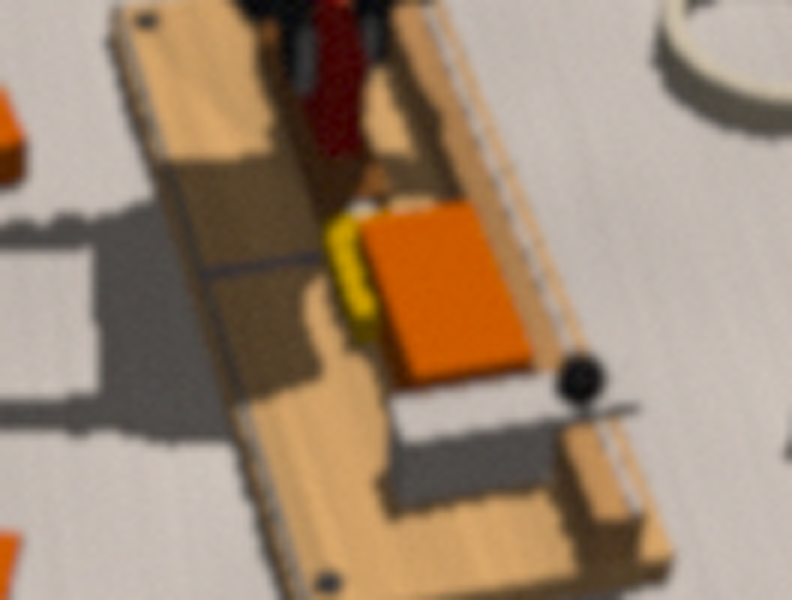

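About 11 mm is left to the stop. I'll slow down.

```bash
python3 -m jog '[{"dx":-1,"dy":0,"dz":0,"yaw":0,"fingers":10},{"dx":-1,"dy":0,"dz":0,"yaw":0,"fingers":10},{"dx":-1,"dy":0,"dz":0,"yaw":0,"fingers":10},{"dx":-1,"dy":0,"dz":0,"yaw":0,"fingers":10},{"dx":-1,"dy":0,"dz":0,"yaw":0,"fingers":10},{"dx":-1,"dy":0,"dz":0,"yaw":0,"fingers":10}]'>/dev/null; python3 f.py; 
```

```text
t 22.0 jig [-59.36  -5.19] z 63.39 push x,y [6.65 4.42] fz 1.2 mz [ 0.94  1.03 -0.29]
```

```bash
python3 -m jog '[{"dx":-0.5,"dy":0,"dz":0,"yaw":0,"fingers":10},{"dx":-0.5,"dy":0,"dz":0,"yaw":0,"fingers":10}]'>/dev/null; python3 f.py;
```

```text
t 22.2 jig [-58.33  -5.21] z 63.37 push x,y [5.96 4.59] fz -0.2 mz [ 0.92  0.93 -0.32]
```

```bash
python3 -m jog '[{"dx":-0.5,"dy":0,"dz":0,"yaw":0,"fingers":10},{"dx":-0.5,"dy":0,"dz":0,"yaw":0,"fingers":10}]'>/dev/null; python3 f.py;
```

```text
t 22.4 jig [-57.38  -5.21] z 63.39 push x,y [6.22 5.07] fz 0.3 mz [ 0.97  1.02 -0.31]
```

```bash
python3 -m jog '[{"dx":-0.5,"dy":0,"dz":0,"yaw":0,"fingers":10},{"dx":-0.5,"dy":0,"dz":0,"yaw":0,"fingers":10}]'>/dev/null; python3 f.py;
```

```text
t 22.6 jig [-56.37  -5.21] z 63.38 push x,y [5.65 4.39] fz 0.0 mz [ 0.96  0.99 -0.35]
```

```bash
python3 -m jog '[{"dx":-0.5,"dy":0,"dz":0,"yaw":0,"fingers":10},{"dx":-0.5,"dy":0,"dz":0,"yaw":0,"fingers":10}]'>/dev/null; python3 f.py;
```

```text
t 22.8 jig [-55.37  -5.18] z 63.38 push x,y [5.87 3.85] fz 0.1 mz [ 0.95  0.97 -0.31]
```

```bash
python3 -m jog '[{"dx":-0.5,"dy":0,"dz":0,"yaw":0,"fingers":10},{"dx":-0.5,"dy":0,"dz":0,"yaw":0,"fingers":10}]'>/dev/null; python3 f.py;
```

```text
t 23.0 jig [-54.34  -5.19] z 63.39 push x,y [6.55 4.38] fz 0.1 mz [ 0.98  0.99 -0.3 ]
```

```bash
python3 -m jog '[{"dx":-0.5,"dy":0,"dz":0,"yaw":0,"fingers":10},{"dx":-0.3,"dy":0,"dz":0,"yaw":0,"fingers":10}]'>/dev/null; python3 f.py;
```

```text
t 23.2 jig [-53.51  -5.2 ] z 63.36 push x,y [5.67 3.58] fz -0.9 mz [ 0.93  1.   -0.29]
```

```bash
python3 -m jog '[{"dx":-0.5,"dy":0,"dz":0,"yaw":0,"fingers":10},{"dx":0,"dy":0,"dz":0,"yaw":0,"fingers":10}]'>/dev/null; python3 f.py;
```

```text
t 23.4 jig [-53.02  -5.2 ] z 63.35 push x,y [5.25 4.15] fz -0.1 mz [ 0.92  1.   -0.28]
```

```bash
python3 -m jog '[{"dx":-0.5,"dy":0,"dz":0,"yaw":0,"fingers":10},{"dx":0,"dy":0,"dz":0,"yaw":0,"fingers":10}]'>/dev/null; python3 f.py;
```

```text
t 23.6 jig [-52.96  -5.19] z 63.45 push x,y [7.26 5.06] fz 0.4 mz [ 1.12  1.11 -0.32]
```

It stopped advancing at -53, with the force up about 1.5 N, so it has reached the stop. One more small step.

```bash
python3 -m jog '[{"dx":-0.4,"dy":0,"dz":0,"yaw":0,"fingers":10},{"dx":0,"dy":0,"dz":0,"yaw":0,"fingers":10}]'>/dev/null; python3 f.py;python3 -m jog '[{"dx":0,"dy":0,"dz":0,"yaw":0,"fingers":10}]'>/dev/null; python3 f.py;python3 - <<'E'
from h import *
d=get_image("side"); p=proj(d,[580,-110,40]).astype(int)
a=d["image"][p[1]-50:p[1]+50,p[0]-66:p[0]+66,::-1]
cv2.imwrite(f"pics/k4.png",cv2.resize(a,None,fx=6,fy=6,interpolation=cv2.INTER_CUBIC))
E
```

```text
t 23.8 jig [-52.92  -5.21] z 63.48 push x,y [8.74 4.53] fz 1.2 mz [ 1.39  1.14 -0.33]
t 23.9 jig [-52.91  -5.22] z 63.5 push x,y [7.46 3.53] fz 1.2 mz [ 1.37  1.1  -0.31]
```

View pics/k4.png

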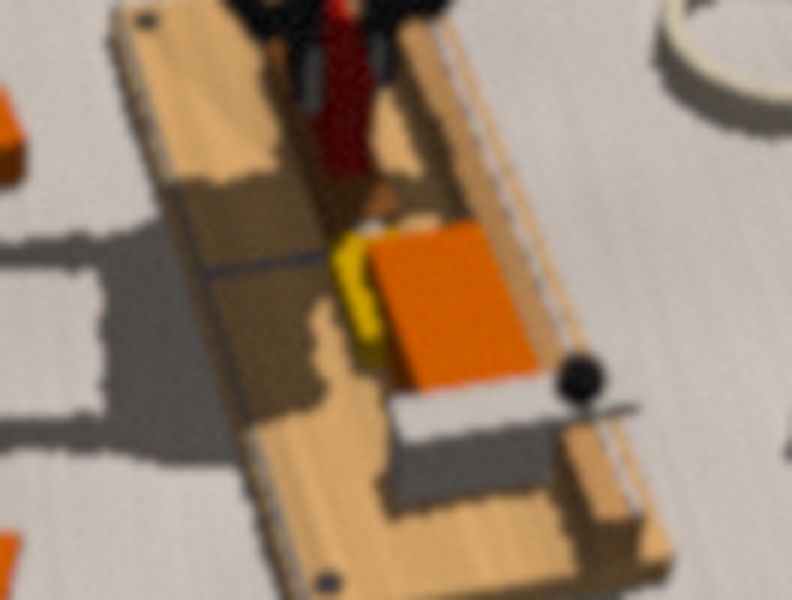

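The block rests against the stop. The knob is still at (580,380), so the stop has not shifted. Next I'll ease off diagonally, move clear and lift.

```bash
python3 -m jog '[{"dx":0.5,"dy":-0.3,"dz":0,"yaw":0,"fingers":10},{"dx":0.5,"dy":-0.3,"dz":0,"yaw":0,"fingers":10},{"dx":0.5,"dy":-0.4,"dz":0,"yaw":0,"fingers":10},{"dx":0.5,"dy":-0.5,"dz":0,"yaw":0,"fingers":10},{"dx":0.5,"dy":-0.5,"dz":0,"yaw":0,"fingers":10},{"dx":1,"dy":-1,"dz":0,"yaw":0,"fingers":10},{"dx":1,"dy":-2,"dz":0,"yaw":0,"fingers":10},{"dx":1,"dy":-4,"dz":0,"yaw":0,"fingers":10},{"dx":1,"dy":-4,"dz":0,"yaw":0,"fingers":10},{"dx":1,"dy":0,"dz":-5,"yaw":0,"fingers":10},{"dx":0,"dy":0,"dz":-15,"yaw":0,"fingers":10},{"dx":0,"dy":0,"dz":-25,"yaw":0,"fingers":10},{"dx":0,"dy":0,"dz":-25,"yaw":0,"fingers":10},{"dx":0,"dy":0,"dz":0,"yaw":0,"fingers":10},{"dx":0,"dy":0,"dz":0,"yaw":0,"fingers":10}]'; python3 - <<'E'
from h import *
d=get_image("side"); p=proj(d,[580,-110,40]).astype(int)
a=d["image"][p[1]-50:p[1]+50,p[0]-66:p[0]+66,::-1]
cv2.imwrite(f"pics/k5.png",cv2.resize(a,None,fx=6,fy=6,interpolation=cv2.INTER_CUBIC))
p=status.observe()["ee_pos"]; D=np.array([460,311])-p[:2]; J=np.array([[.1028,-.9947],[.9947,.1028]]);v=J@D; print(p,"dx",-v[0],"dy",v[1])
E
```

```text
time_s: 25.45
ee_pos: [555.2, -4.4, 135.1]
ee_rot: [[-0.102, 0.995, 0.003], [0.995, 0.102, -0.0], [-0.0, 0.003, -1.0]]
contact_force: [-0.3, 0.4, -2.0]
grip_width: 0.224
[554.42408279  -4.35028743 133.53534143] dx 323.38572661758406 dy -61.50562560796102
```

View pics/k5.png

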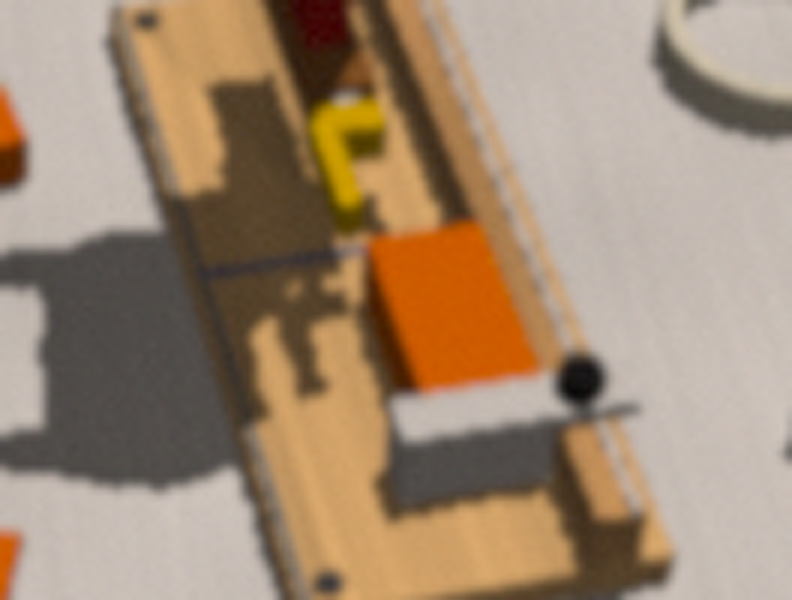

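The block has stayed in place, its corners unchanged. Back to the mat.

```bash
python3 -m jog '[{"dx":15,"dy":-3,"dz":0,"yaw":0,"fingers":10},{"dx":30,"dy":-6,"dz":0,"yaw":0,"fingers":10},{"dx":30,"dy":-6,"dz":0,"yaw":0,"fingers":10},{"dx":30,"dy":-6,"dz":0,"yaw":0,"fingers":10},{"dx":30,"dy":-6,"dz":0,"yaw":0,"fingers":10},{"dx":30,"dy":-6,"dz":0,"yaw":0,"fingers":10},{"dx":30,"dy":-6,"dz":0,"yaw":0,"fingers":10},{"dx":30,"dy":-6,"dz":0,"yaw":0,"fingers":10},{"dx":30,"dy":-6,"dz":0,"yaw":0,"fingers":10},{"dx":30,"dy":-5,"dz":0,"yaw":0,"fingers":10},{"dx":25,"dy":-4,"dz":0,"yaw":0,"fingers":10},{"dx":13,"dy":-1.5,"dz":0,"yaw":0,"fingers":10},{"dx":0,"dy":0,"dz":0,"yaw":-7,"fingers":10},{"dx":0,"dy":0,"dz":0,"yaw":-7,"fingers":10},{"dx":0,"dy":0,"dz":0,"yaw":-7,"fingers":10},{"dx":0,"dy":0,"dz":0,"yaw":-6,"fingers":10},{"dx":0,"dy":0,"dz":20,"yaw":0,"fingers":10},{"dx":0,"dy":0,"dz":20,"yaw":0,"fingers":10},{"dx":0,"dy":0,"dz":0,"yaw":0,"fingers":10},{"dx":0,"dy":0,"dz":0,"yaw":0,"fingers":10}]'; python3 f.py; python3 - <<'E'
from h import *
ims=[]
for n in("top","side"):
    d=get_image(n); p=proj(d,[470,310,20]).astype(int)
    a=d["image"][p[1]-60:p[1]+60,p[0]-80:p[0]+80,::-1]
    ims.append(cv2.resize(a,None,fx=2.5,fy=2.5,interpolation=cv2.INTER_CUBIC))
cv2.imwrite("pics/m1.png",np.hstack(ims))
E
```

```text
time_s: 27.5
ee_pos: [459.7, 310.3, 93.2]
ee_rot: [[-0.543, 0.84, -0.002], [0.84, 0.543, -0.001], [-0.0, -0.002, -1.0]]
contact_force: [0.1, 0.6, -0.8]
grip_width: 0.229
t 27.5 jig [-380.73  -79.44] z 93.15 push x,y [ 0.54 -0.19] fz -0.8 mz [ 0.02  0.01 -0.  ]
```

View pics/m1.png

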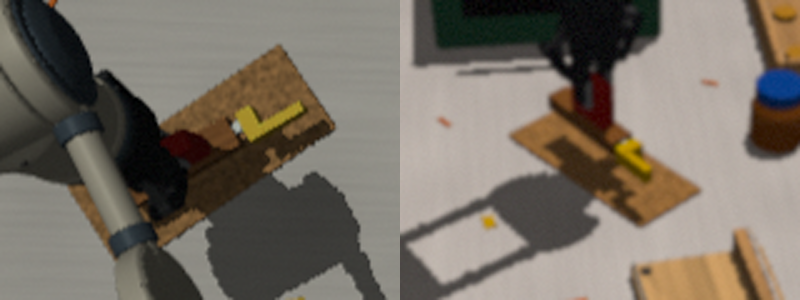

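```bash
python3 -m jog '[{"dx":0,"dy":0,"dz":18,"yaw":0,"fingers":10},{"dx":0,"dy":0,"dz":15,"yaw":0,"fingers":10},{"dx":0,"dy":0,"dz":6,"yaw":0,"fingers":10},{"dx":0,"dy":0,"dz":2,"yaw":0,"fingers":10},{"dx":0,"dy":0,"dz":1,"yaw":0,"fingers":10},{"dx":0,"dy":0,"dz":1,"yaw":0,"fingers":10},{"dx":0,"dy":0,"dz":0,"yaw":0,"fingers":10}]'; python3 f.py
```

```text
time_s: 28.3
ee_pos: [460.5, 310.8, 51.3]
ee_rot: [[-0.543, 0.84, 0.001], [0.84, 0.543, 0.0], [-0.0, 0.001, -1.0]]
contact_force: [-0.3, -0.3, -1.8]
grip_width: 0.222
t 28.3 jig [-381.2   -78.62] z 51.35 push x,y [-0.31  0.33] fz -1.8 mz [0.07 0.05 0.01]
```

```bash
python3 -m jog '[{"dx":0,"dy":0,"dz":1,"yaw":0,"fingers":10},{"dx":0,"dy":0,"dz":1,"yaw":0,"fingers":10},{"dx":0,"dy":0,"dz":0.7,"yaw":0,"fingers":10},{"dx":0,"dy":0,"dz":0,"yaw":0,"fingers":10},{"dx":0,"dy":0,"dz":0,"yaw":0,"fingers":10}]'; python3 f.py
```

```text
time_s: 28.8
ee_pos: [460.3, 310.7, 48.3]
ee_rot: [[-0.543, 0.84, 0.0], [0.84, 0.543, 0.0], [0.0, 0.0, -1.0]]
contact_force: [-0.8, 0.1, -0.6]
grip_width: 0.225
t 28.8 jig [-381.14  -78.84] z 48.28 push x,y [0.19 0.78] fz -0.6 mz [ 0.02  0.09 -0.06]
```

```bash
python3 -m jog '[{"dx":0,"dy":0,"dz":0.5,"yaw":0,"fingers":10},{"dx":0,"dy":0,"dz":0,"yaw":0,"fingers":10},{"dx":0,"dy":0,"dz":0,"yaw":0,"fingers":10}]'>/dev/null; python3 f.py; python3 -m jog '[{"dx":0,"dy":0,"dz":0,"yaw":0,"fingers":30},{"dx":0,"dy":0,"dz":0,"yaw":0,"fingers":50},{"dx":0,"dy":0,"dz":0,"yaw":0,"fingers":85},{"dx":0,"dy":0,"dz":0,"yaw":0,"fingers":85},{"dx":0,"dy":0,"dz":0,"yaw":0,"fingers":85},{"dx":0,"dy":0,"dz":0,"yaw":0,"fingers":85},{"dx":0,"dy":0,"dz":-10,"yaw":0,"fingers":85},{"dx":0,"dy":0,"dz":-25,"yaw":0,"fingers":85},{"dx":0,"dy":0,"dz":-30,"yaw":0,"fingers":85},{"dx":0,"dy":0,"dz":-30,"yaw":0,"fingers":85},{"dx":0,"dy":0,"dz":-30,"yaw":0,"fingers":85},{"dx":25,"dy":-15,"dz":-20,"yaw":0,"fingers":85},{"dx":30,"dy":-30,"dz":0,"yaw":0,"fingers":85},{"dx":30,"dy":-30,"dz":0,"yaw":0,"fingers":85},{"dx":30,"dy":-30,"dz":0,"yaw":0,"fingers":85},{"dx":20,"dy":-20,"dz":0,"yaw":0,"fingers":85},{"dx":0,"dy":0,"dz":0,"yaw":0,"fingers":85},{"dx":0,"dy":0,"dz":0,"yaw":0,"fingers":85}]'; python3 - <<'E'
from h import *
for n in("top","side"):
    cv2.imwrite(f"pics/end_{n}.png",get_image(n)["image"][:,:,::-1])
a=cv2.imread("pics/end_top.png");b=cv2.imread("pics/end_side.png")
cv2.imwrite("pics/e1.png",cv2.resize(a[175:265,235:405],None,fx=4.6,fy=4.6,interpolation=cv2.INTER_CUBIC))
cv2.imwrite("pics/e2.png",cv2.resize(a[205:310,100:225],None,fx=5,fy=5,interpolation=cv2.INTER_CUBIC))
cv2.imwrite("pics/e3.png",cv2.resize(b[140:320,250:410],None,fx=3.3,fy=3.3,interpolation=cv2.INTER_CUBIC))
E
```

```text
t 29.1 jig [-381.16  -78.82] z 48.19 push x,y [-1.26  2.08] fz 4.7 mz [-0.24  0.48 -0.01]
time_s: 30.9
ee_pos: [281.9, 356.4, 193.6]
ee_rot: [[-0.544, 0.839, 0.002], [0.839, 0.544, 0.001], [0.0, 0.002, -1.0]]
contact_force: [-0.1, -0.3, 0.2]
grip_width: 0.992
```

View pics/e1.png

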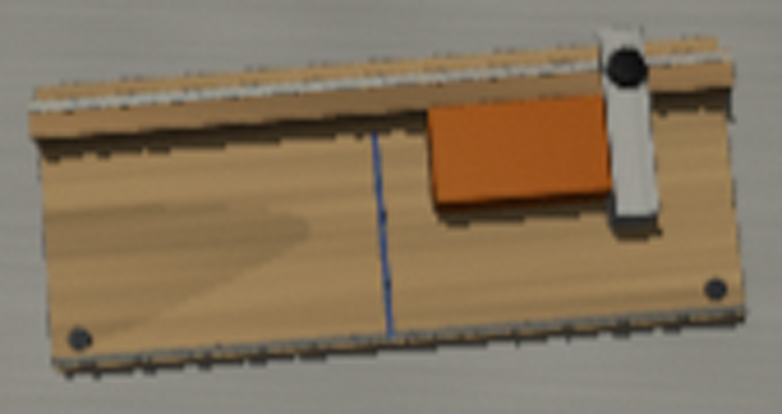

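View pics/e2.png

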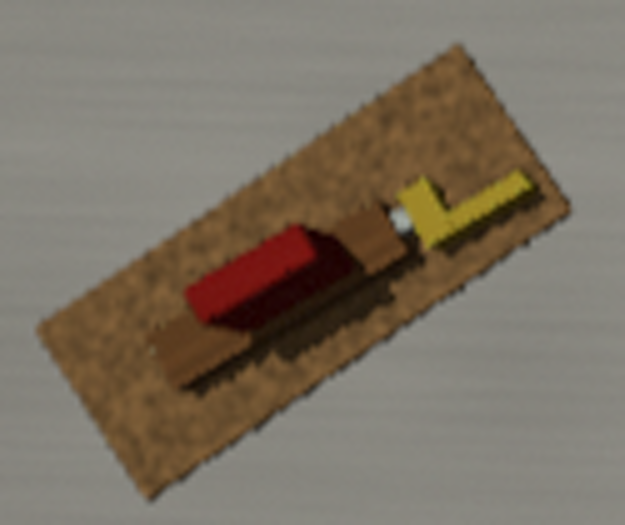

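View pics/end_side.png

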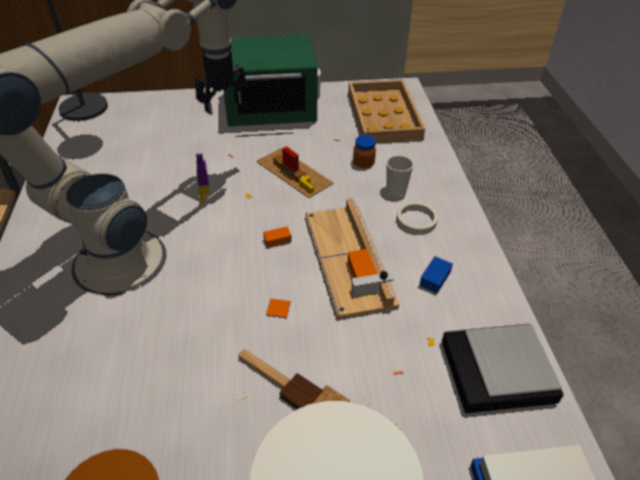

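Block flush with the fence, at (428..605, 97..205) in the top crop, and touching the stop's face. The knob is at (626,67), the same as at the start. The stick lies upright near the mat's middle, the bystanders have not moved and the arm is clear. I'm handing in.

```bash
python3 -c "
from rig import bot,status
print(bot.job_done()); print(status.observe()['time_s'])"
```

```text
the job is handed in; nothing more can be done
None
the job is handed in; nothing more can be done
```

The job is handed in, with the last move ending at about 31 s of the 72 s; no verdict was reported.

- **Squaring:** I used the flat side of the stick's bar to turn the block square and press it onto the fence, in the loading area. The wrist force peaked at about 10.5 N, so that was also roughly the most the block pressed on the fence.
- **Feeding:** I seated the shoe on the block's rear outer corner; it felt to be about 7 mm out. I fed the block with 3.6–5.7 N towards the fence and about 5–7 N along it.
- **At the stop:** Contact showed as the block no longer advancing, with about 2–3 N above the feeding force. I then eased off diagonally and put the stick back.

**Last checks:**
- Both views show the block flush with the fence and against the stop.
- The stop's knob is at the same pixel as at the start.
- The stick lies upright, by my estimate about 15–20 mm from the mat's middle, within the 40 mm allowed.
- The bystanders look unmoved and the gripper is clear.

**Disagreements:** The two cameras differed by about 4 mm, and the felt fence was about 3 mm from the image estimate, so I trusted the felt contacts. The upward force during squaring reached about 5 N and I found no certain cause; I think it was the bar rubbing on the block or board.

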